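# Gauge a sloping strut socket and show the rod's tip

### The job

Check the sloping socket of the model plinth with the gauge rod: take the rod by its orange handle from the grey cradle, push it gently down the aluminium guide tube until the brass collar sits on the tube's mouth, leave it there for a moment, and draw it right out again. Then hold the rod level with its red tip over the red dot of the white reading card, about 10 cm above it, and finish while still holding it there, still and clear of everything. Leave the glue bottle, tape roll, eraser and wooden block where they are.

Things in the scene. Friction and masses are not known exactly. Their poses are not given: they have to be found in the camera images.
- gauge: Gauge rod, loose, 70 to 120 g. Origin on its axis at the collar's front face; +x along the axis to the red tip, z up as it lies level in the cradle, axis 55 mm above the table. Orange handle x -90 to -6 mm, 16 wide (y), 22 tall (z), free to grip from x -65 to -10; brass collar 34 mm diameter, x -6 to 0; steel shaft 10 mm diameter, x 0 to 100, banded near its round red end.
- gauge_tip (a point): Red tip of the gauge rod: the end of the shaft, 100 mm along +x from the gauge's origin.
- gauge_grip (a point): Place to grip the orange handle: on the axis, 40 mm behind the collar's front face (gauge x = -40 mm); 16 mm between the flat sides, which face along gauge y.
- cradle: Grey cradle, fixed, foot 180 x 64 x 10 mm. Origin: centre of its underside, x along the rod (tip toward +x). The rod lies in two open-topped slots, at x -78 mm (handle's rear end, cheeks up to z 56 mm) and x +62 mm (shaft, cheeks up to z 62 mm); lift it straight up.
- socket: Plinth that carries the guide tube, fixed: light wood foot 180 x 90 x 12 mm with two plywood saddles. Origin: centre of its underside; x is the horizontal direction in which the tube runs down.
- sleeve: Aluminium guide tube on the plinth, fixed, sloping 30 degrees down. Origin: centre of its mouth, 115 mm above the table; +x down the bore. Bore 14 mm diameter, 111 mm deep, closed below; its first 10 mm flare to 28 mm at the mouth (36 mm outside), where the collar stops before the shaft meets the bottom. Seated, the gauge's origin and x axis coincide with these.
- card: White reading card with a blue border, fixed, 90 (x) x 120 (y) x 3 mm; origin: centre of its underside.
- card_mark (a point): Red dot, 14 mm across, on top of the reading card at its centre, 3 mm above the table.
- glue_bottle: White glue bottle standing, 38 mm diameter, 72 mm tall, loose; origin: centre of its underside. Leave alone.
- masking_tape: Roll of beige masking tape lying flat, 100 mm diameter, 25 mm high, loose; origin: centre of its underside. Leave alone.
- eraser: Blue and white eraser, 19 x 43 x 11 mm, loose; origin: centre of its underside. Leave alone.
- balsa_block: Small wooden block, 21 x 62 x 12 mm, loose; origin: centre of its underside. Leave alone.

How it is judged:
On the way, in this order (a step that is already met when the one before it is completed fails the run):
1. the gauge rod is fully down the guide tube, its collar on the tube's mouth (x of gauge in the frame of sleeve above -0.003 m and y of gauge in the frame of sleeve between -0.006 and 0.006 m and z of gauge in the frame of sleeve between -0.006 and 0.006 m and x of gauge_tip in the frame of sleeve between 0.09 and 0.115 m and angle between the x axis of gauge and the x axis of sleeve, either way round below 0.1 rad), for 0.3 s.
2. the rod is drawn right out: its tip is at least 15 mm outside the mouth (x of gauge_tip in the frame of sleeve below -0.015 m), for 0.1 s.
At the end, for the whole second after the job is handed in: The fingers hold the gauge rod, still (under 2 cm/s) and touching neither plinth, tube, cradle nor card; its axis is within 10 degrees of level, and its tip is within 30 mm sideways of the card's red dot, 50 to 160 mm above the table (angle between gauge's own x axis and vertical between 1.396 and 1.746 rad and horizontal distance between gauge_tip and card_mark below 0.03 m and height (world z) of gauge_tip between 0.05 and 0.16 m and contact force between gauge and the fingers above 1 N and contact force between gauge and socket below 0.1 N and contact force between gauge and cradle below 0.1 N and contact force between gauge and card below 0.1 N and linear speed of gauge below 0.02 m/s); the arm keeps its last pose, push and grip.
It fails at once if the rod is forced against the plinth or its tube (over 40 N) (contact force between gauge and socket above 40 N).
It fails at once if the glue bottle, tape roll, eraser or wooden block is moved by more than 20 mm, or the bottle tipped over (distance of any of glue_bottle, masking_tape, eraser, balsa_block from where it was at the start of the episode above 0.02 m or angle between glue_bottle's own z axis and vertical above 0.5 rad).
It also fails if it takes over 48 s, if anything falls off the work surface, if the arm or the gripper's body presses on something with over 40 N, if the wrist force passes 120 N, or if a joint passes its speed limit or range.

### The arm

A 7-joint arm with a two-finger parallel gripper is mounted at the origin on a cart in front of the work surface, level with it; the furniture and walls round the work are solid. World frame = base frame: x ahead of the robot, y to its left, z up, the work surface at z = 0. Lengths are in m, angles in rad, forces in N, time in s.
With the tool pointing down it reaches from about 0.425 to 0.8 m from the base axis. Payload 8.3 kg.
Tool frame: the origin (TCP) lies at the very end of the fingers, on their centre line; the grasp point (between the pads) lies 19 mm behind it; z points along the fingers, y is the line along which they close (so a half turn about z gives the same grasp; the last joint's range is limited). The gripper opens to 85 mm and grips with 20 to 120 N. Pads are 22 mm wide; open, the fingers measure 114 mm over their backs; the gripper's body (76 mm by 85 mm) begins 54 mm behind the grasp point. The pads swing forward as they close: fully open they stand 13 mm farther back than shut.
Start: joints at [-1.228, 0.383, 0.016, 1.37, -0.006, 1.388, -0.046], TCP at [0.247, 0.574, 0.231] pointing down, gripper open.
Joint ranges: [-2.95, 2.95], [-0.25, 2.06], [-1.52, 1.56], [0.18, 2.33], [-1.44, 4.58], [0.02, 2.06], [-3.01, 3.01]. Speed limits (rad/s): [2.39, 2.39, 3.01, 3.01, 3.14, 3.14, 3.14].

### API

Orientations are given as a rotation vector (axis times angle).
In Python, from station import status, eyes, workorder gives the robot as it stands. The module is installed in compiled form; this text tells all that it offers.
- The arm moves only by the tool move_arm, never from a script. Its argument "increments" is a list of rows, each an object of numbers: "ax", "ay", "az": the turn, a rotation vector about the world's x, y, z in rad; "dx", "dy", "dz": the shift along the world's x, y, z in cm; "fingers": the opening, from 0 (shut) to 1 (fully open). In form: [{"ax": .., "ay": .., "az": .., "dx": .., "dy": .., "dz": .., "fingers": ..}, ...]. A call has 1 to 8 rows; each row shifts and turns the commanded pose from where the row before left it; what a row does not reach is not made up. A row lasts 1/12 s, in which the tool goes at most 41.7 mm and 7.16 degrees, less where a joint would pass 70% of its speed; a pose out of reach is approached as far as the arm can. A call with a gripper value outside its range is refused whole. The fingers move at their own pace and stop on an object; the grip force is fixed at half the most. Time passes only in rows, so rows that do not move let the fingers close. It gives the time, the measured TCP pose, the force, the opening and the grip force at its end, in the units of the state.
- status.get_state(): the state, without advancing time (a new reading comes with each control period).
- eyes.get_image(name): name is "scene" or "top"; returns a dict with "image" (400x640x3 uint8, blue, green, red), "range_z" (400x640 float32, m along the optical axis (not along the pixel's ray), 0 where there is no reading), "fov_y" (degrees; the focal length in pixels is half the picture's height over the tangent of half this angle, whatever the lens; pixels are square), "cx", "cy" (the principal point, pixels), "pose" (4x4, takes a point from camera to world coordinates). Camera axes: x right, y up, looking along -z (the intrinsics and any distortion apply to the point x, -y, -z); pixel columns grow to the right and rows downward; lengths in m; the calibration is good to about 2 mm. A picture is of the moment at which its call begins.
- workorder.finish_job(): hands the job in; it is judged then, once.
Trained networks look in a picture, given as the dict that the camera call returned (one of the last four; its "shot" number tells which), for a name from the list of things; names that differ only in an ending like _2 or _b are one class to them, and where a whole thing is asked for, a point or a joint stands for the part that bears it (a point fixed in the world has none). Each returns a list of dicts, best first, with "confidence" (0 to 1); they miss things now and then, are a little off and sometimes report something else, mostly with a low value. They report only what shows in the picture. A call takes as long as a camera call.
- eyes.spot_in(picture, name): "point" ([column, row] in pixels, amid what is visible of it).
- eyes.mark_of(picture, name): "point" ([column, row] in pixels: a listed point, or the origin of a listed thing).
The state is a dict: "time_s": time; "qpos": joint angles; "joint_vel": joint speeds; "joint_torque": joint torques, N m; "tcp_pos": TCP position; "ee_rot": TCP orientation; "contact_force": force on the tool from outside, world axes, zero at the start; "ft_torque": the same for the moment, N m; "opening": finger opening in m; "grasp_force": force on a finger pad.
Only numpy, scipy, OpenCV 4.12 (cv2) and the standard library are available. Lean on these libraries where they do the work, as an engineer would, in place of code of your own. Each camera call takes 0.05 s, during which the arm holds its last target. There are 200 camera calls.

## Working session

There is one attempt and no reset: what is moved stays moved. The work goes in short steps, Python scripts to look and compute and a tool call to move; the robot and the scene stay as the last step left them, time stands still between calls to the robot, and variables do not carry over. Pictures are saved under pics/ and viewed, at most 10 in all, crops included, and the job is handed in when it is done.

Besides the shell and the picture viewer there is one more tool, called after "Request:" by a JSON object that holds its "method" and its "body", one argument or row to a line. move_arm: Moves the arm, as the interface text tells. Its arguments: {"type":"object","properties":{"increments":{"type":"array"}},"required":["increments"]}

```bash
mkdir -p pics; cat > h.py <<'E'
import numpy as np, cv2
from station import status, eyes
def K(p):
    h=p["image"].shape[0]; f=h/2/np.tan(np.radians(p["fov_y"])/2); return f,p["cx"],p["cy"]
def ray(p,uv):
    f,cx,cy=K(p); T=np.array(p["pose"]); d=np.array([(uv[0]-cx)/f,-(uv[1]-cy)/f,-1.]); return T[:3,3],T[:3,:3]@d
def at_z(p,uv,z):
    o,d=ray(p,uv); return o+d*(z-o[2])/d[2]
def depth(p,uv):
    u,v=int(round(uv[0])),int(round(uv[1])); w=p["range_z"][v-1:v+2,u-1:u+2]; w=w[w>0]
    o,d=ray(p,uv); return o+d*np.median(w) if len(w) else None
def tri(p1,uv1,p2,uv2):
    o1,d1=ray(p1,uv1);o2,d2=ray(p2,uv2)
    s=np.linalg.lstsq(np.c_[d1,-d2],o2-o1,rcond=None)[0]; a=o1+s[0]*d1;b=o2+s[1]*d2
    return (a+b)/2,np.linalg.norm(a-b)
E
python3 - <<'E'
from h import *
np.set_printoptions(precision=4,suppress=True)
P={n:eyes.get_image(n) for n in("scene","top")}
for n,p in P.items():
    cv2.imwrite(f"pics/{n}0.png",p["image"]); print(n,[k for k in p if k not in("image","range_z")],p["fov_y"],p["cx"],p["cy"],np.array(p["pose"]))
for name in "gauge gauge_tip gauge_grip cradle socket sleeve card card_mark glue_bottle masking_tape eraser balsa_block".split():
    r={}
    for n,p in P.items():
        m=eyes.mark_of(p,name)
        if m: r[n]=m[0]["point"]; print(name,n,np.array(m[0]["point"]),round(m[0]["confidence"],2),depth(p,m[0]["point"]), len(m))
    if len(r)==2: print("   tri",*tri(P["scene"],r["scene"],P["top"],r["top"]))
print(status.get_state())
E
```

```text
scene ['fov_y', 'cx', 'cy', 'pose', 'shot'] 49.34562540200827 319.1609807765305 200.10460386507566 [[ 0.8209  0.333  -0.4638  0.0941]
 [-0.5708  0.4559 -0.6829 -0.6237]
 [-0.0159  0.8254  0.5644  0.7216]
 [ 0.      0.      0.      1.    ]]
top ['fov_y', 'cx', 'cy', 'pose', 'shot'] 55.932115086551434 325.9399804909493 199.80176576627173 [[-0.0249  0.9941 -0.1052  0.4444]
 [-0.9997 -0.0241  0.0087  0.1081]
 [ 0.0061  0.1053  0.9944  1.3161]
 [ 0.      0.      0.      1.    ]]
gauge scene [330.6 307.3] 0.78 [ 0.4389 -0.1488  0.0651] 1
gauge top [400.8 238.9] 0.48 [ 0.4407 -0.1467  0.0672] 1
   tri [ 0.4404 -0.1474  0.0629] 0.0007029992372387473
gauge_tip scene [312.3 277.4] 0.57 [ 0.4597 -0.0537  0.0585] 1
gauge_tip top [368.1 235.9] 0.67 [ 0.4537 -0.047  -0.0002] 1
   tri [ 0.4587 -0.044   0.0503] 0.012153678460896716
gauge_grip scene [342.8 321.6] 0.96 [ 0.4366 -0.1912  0.0657] 1
gauge_grip top [411.7 241.9] 0.68 [ 0.4299 -0.1846  0.0568] 2
   tri [ 0.4342 -0.1862  0.0615] 0.010091124686781729
cradle scene [328.9 325.9] 0.59 [ 0.4361 -0.1468  0.01  ] 1
cradle top [393.2 237.2] 0.94 [ 
[... 1281 characters left out ...]
block scene [298.8 190.2] 0.59 [ 0.668   0.3305 -0.0006] 1
balsa_block top [254.4 174.7] 0.51 [0.677  0.3452 0.011 ] 1
   tri [ 0.681   0.3504 -0.0159] 0.0016674871573834939
{'time_s': 1.3, 'qpos': array([-1.2279,  0.3834,  0.0164,  1.3701, -0.0063,  1.3882, -0.0465]), 'joint_vel': array([ 0.0008,  0.0011, -0.0004, -0.0001,  0.0012, -0.0007,  0.001 ]), 'joint_torque': array([ -0.0002, -62.7342,   0.8427, -37.2071,   0.0164,   0.0033,
         0.0001]), 'tcp_pos': array([0.2467, 0.5743, 0.2313]), 'ee_rot': array([-0.633 , -3.0771, -0.    ]), 'contact_force': array([-0.1851,  0.3588,  0.3068]), 'ft_torque': array([-0.0141, -0.0376, -0.0104]), 'grasp_force': 0.0, 'opening': 0.08535195430492705}
```

View pics/scene0.png

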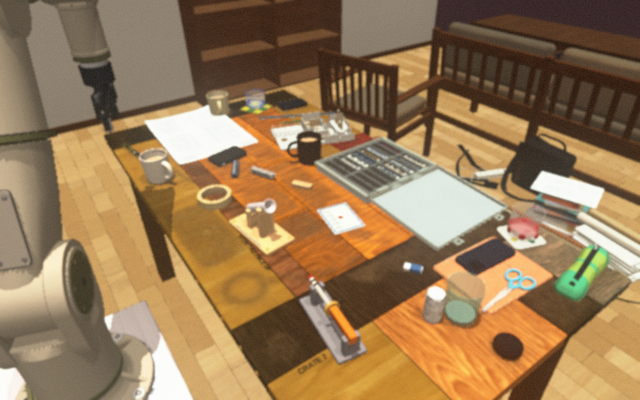

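View pics/top0.png

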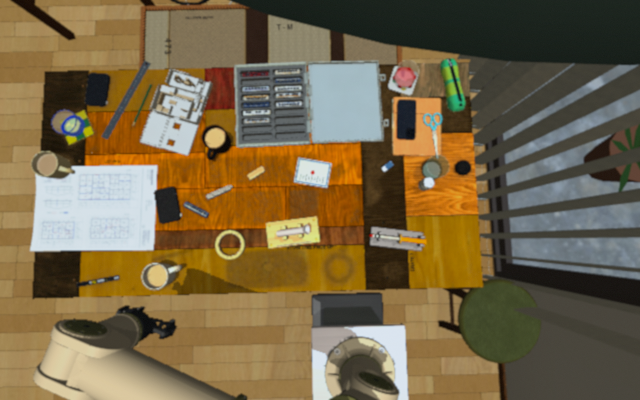

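The scene view shows the cradle with the rod around (335,315), the plinth around (262,225) with the tube mouth toward the rod, and the card at (340,217). In the top view the rod is at (398,239), the tube at (292,231) and the card at (313,171).

```bash
python3 - <<'E'
from h import *
np.set_printoptions(precision=4,suppress=True)
P={n:eyes.get_image(n) for n in("scene","top")}
def crop(p,u0,v0,w,h,s): return cv2.resize(p["image"][v0:v0+h,u0:u0+w],None,fx=s,fy=s,interpolation=cv2.INTER_CUBIC)
a=crop(P["scene"],225,185,80,75,5); b=crop(P["scene"],295,270,80,75,5)
c=crop(P["top"],260,210,80,45,5); d=crop(P["top"],360,215,80,45,5)
cv2.imwrite("pics/crops.png",np.vstack([np.hstack([a,b]),np.hstack([c,d])]))
for n,p in P.items():
    H,W=p["range_z"].shape; u,v=np.meshgrid(np.arange(W),np.arange(H)); f,cx,cy=K(p); T=np.array(p["pose"])
    D=np.dstack([(u-cx)/f,-(v-cy)/f,-np.ones_like(u,float)])*p["range_z"][...,None]
    X=D@T[:3,:3].T+T[:3,3]; hsv=cv2.cvtColor(p["image"],cv2.COLOR_BGR2HSV)
    ok=p["range_z"]>0
    def box(x0,x1,y0,y1,z0,z1): return ok&(X[...,0]>x0)&(X[...,0]<x1)&(X[...,1]>y0)&(X[...,1]<y1)&(X[...,2]>z0)&(X[...,2]<z1)
    def pca(m,name):
        q=X[m]; c=q.mean(0); w,V=np.linalg.eigh(np.cov((q-c).T)); print(n,name,m.sum(),"c",c,"dir",V[:,2]*np.sign(V[1,2]),"sd",np.sqrt(w),"min",q.min(0),"max",q.max(0))
    tab=box(.3,.9,-.3,.5,-.03,.03); print(n,"table z median",np.median(X[tab][:,2]))
    h,s,vv=[hsv[...,i].astype(int) for i in range(3)]
    pca(box(.38,.52,-.28,.02,.045,.085)&(h>5)&(h<18)&(s>150)&(vv>120),"orange")
    pca(box(.36,.54,-.28,.02,.004,.016),"cradlefoot")
    pca(box(.38,.52,-.28,.02,.045,.085),"high cradle")
    pca(box(.38,.58,.08,.34,.085,.16),"sleeve high")
    pca(box(.36,.58,.08,.34,.006,.018),"plinth foot")
    np.save(f"/tmp/{n}.npy",X)
    m=box(.3,.9,-.3,.5,-.01,.02)&(h>170)|box(.6,.75,.05,.22,-.01,.02)&(h<5)&(s>150)
    m&=box(.64,.73,.1,.19,-.01,.02); print("red",m.sum(), X[m].mean(0) if m.any() else 0)
    u8=[(uu.mean(),v_.mean()) for uu,v_ in [(u[m],v[m])]]; print(u8)
E
```

```text
scene table z median 5.679197773439393e-05
scene orange 356 c [ 0.4353 -0.188   0.0622] dir [0.1372 0.9904 0.0157] sd [0.0045 0.0063 0.0307] min [ 0.4236 -0.2327  0.0451] max [ 0.4587 -0.0454  0.0721]
scene cradlefoot 1321 c [ 0.4311 -0.1506  0.0096] dir [0.1073 0.9942 0.0018] sd [0.0017 0.0156 0.052 ] min [ 0.401 -0.236  0.004] max [ 0.5072 -0.0501  0.016 ]
scene high cradle 884 c [ 0.4392 -0.1613  0.0599] dir [ 0.1464  0.9892 -0.0091] sd [0.0056 0.0077 0.0547] min [ 0.4154 -0.2327  0.0451] max [ 0.4668 -0.0441  0.0722]
scene sleeve high 250 c [0.4758 0.1771 0.1043] dir [-0.3877  0.8133 -0.4338] sd [0.0075 0.0096 0.0193] min [0.4554 0.1518 0.0851] max [0.4974 0.2308 0.1289]
scene plinth foot 1025 c [0.4664 0.1904 0.0113] dir [-0.3226  0.9465  0.0023] sd [0.0018 0.0234 0.0537] min [0.4216 0.1204 0.006 ] max [0.5284 0.3056 0.0179]
red 2 [0.7244 0.1283 0.0035]
[(np.float64(355.0), np.float64(214.5))]
top table z median 0.0008305182073267137
top orange 23 c [ 0.4372 -0.1864  0.0658] dir [ 0.1103  0.9937 -0.0185] sd [0.0017 0.007  0.0198] min [ 0.4254 -0.2193  0.0612] max [ 0.4466 -0.1582  0.0694]
top cradlefoot 892 c [ 0.445  -0.1379  0.0088] dir [ 0.0891  0.996  -0.0015] sd [0.003  0.0357 0.0628] min [ 0.3603 -0.2798  0.004 ] max [0.5397 0.019  0.016 ]
top high cradle 291 c [ 0.4429 -0.1462  0.0619] dir [ 0.1414  0.9895 -0.0297] sd [0.0052 0.0068 0.0553] min [ 0.4153 -0.2274  0.0454] max [ 0.4656 -0.0434  0.0735]
top sleeve high 204 c [0.4777 0.1891 0.1036] dir [-0.0967  0.9459 -0.3097] sd [0.0069 0.0091 0.0223] min [0.458  0.1542 0.0855] max [0.5002 0.2362 0.1332]
top plinth foot 1043 c [0.4742 0.218  0.0115] dir [-0.0807  0.9967 -0.0002] sd [0.0026 0.0308 0.0573] min [0.3642 0.0836 0.006 ] max [0.5716 0.3349 0.0179]
red 2 [0.683  0.1416 0.0036]
[(np.float64(312.5), np.float64(172.0))]
```

View pics/crops.png

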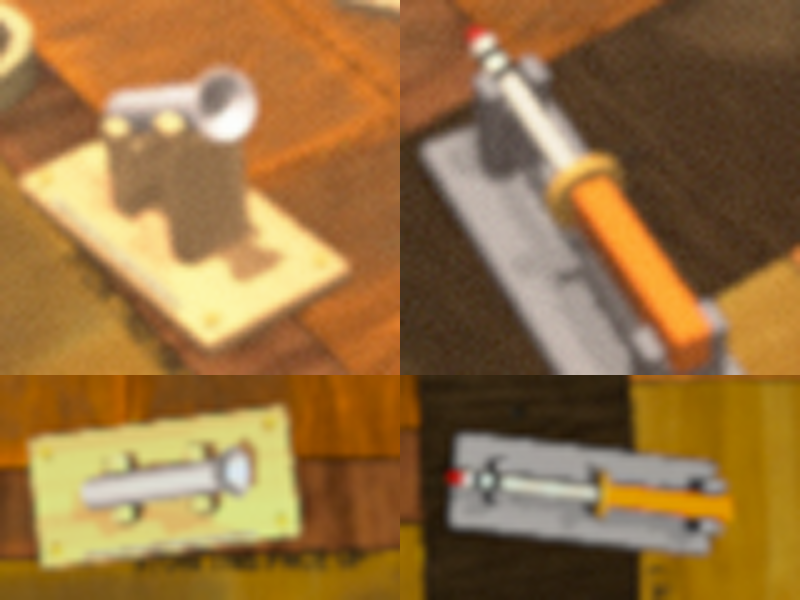

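Crops: the tube mouth ring is at scene px (270,206) and top px (308,229), and the tube runs away from the rod. The rod's tip points toward the tube. I'll fit the plinth corners and tube axis in both views.

```bash
python3 - <<'E'
from h import *
np.set_printoptions(precision=4,suppress=True)
P={n:eyes.get_image(n) for n in("scene","top")}
T=lambda c:(260+c[0]/5,210+(c[1]-375)/5); S=lambda c:(225+c[0]/5,185+c[1]/5); G=lambda c:(295+(c[0]-400)/5,270+c[1]/5); U=lambda c:(360+(c[0]-400)/5,215+(c[1]-375)/5)
print("top foot"); q=[at_z(P["top"],T(c),.012) for c in((30,437),(287,405),(300,533),(42,567))]; print(np.array(q),np.mean(q,0),"yaw dir",[(q[0]-q[1])/.18,(q[3]-q[2])/.18])
print("scene foot"); print(np.array([at_z(P["scene"],S(c),.012) for c in((22,183),(348,268),(210,350))]))
print("mouth top",at_z(P["top"],T((240,470)),.115),"scene",at_z(P["scene"],S((226,104)),.115),tri(P["scene"],S((226,104)),P["top"],T((240,470))))
print("tube axis top: ",at_z(P["top"],T((215,474)),.115-.018*.5+.0156), at_z(P["top"],T((100,489)),.115-.055+.0156))
print("tip",tri(P["scene"],G((477,35)),P["top"],U((453,478))),"collar",tri(P["scene"],G((585,185)),P["top"],U((605,493))))
print("card dot net", [ (n,at_z(P[n],e["point"],.003)) for n in P for e in eyes.mark_of(P[n],"card_mark")[:1]])
for n in("scene","top"):
    X=np.load(f"/tmp/{n}.npy"); im=P[n]["image"]
    m=(abs(X[...,0]-.475)<.06)&(abs(X[...,1]-.19)<.08)&(X[...,2]>.06)
    g=im.max(2).astype(int)-im.min(2); m&=(g<60)&(im.max(2)>110)
    q=X[m]; print(n,m.sum())
    from scipy.optimize import least_squares
    def res(p):
        x,y,yaw,=p; o=np.array([x,y,.115]); a=np.array([np.cos(yaw)*.866,np.sin(yaw)*.866,-.5]); d=q-o; t=d@a
        r=np.linalg.norm(d-np.outer(t,a),axis=1); sel=t>.022
        return np.where(sel,r-R,0)
    for R in(.0105,.011,.012,.013):
        s=least_squares(res,[.472,.155,1.6],loss="soft_l1",f_scale=.002); print(R,s.x,s.cost)
    t=(q-[.472,.155,.115])@[0,.866,-.5]; print(np.percentile(t,[0,2,10,50,90,98,100]))
E
```

```text
top foot
[[0.5088 0.3058 0.012 ]
 [0.5266 0.1277 0.012 ]
 [0.4382 0.1207 0.012 ]
 [0.4195 0.2983 0.012 ]] [0.4733 0.2131 0.012 ] yaw dir [array([-0.0988,  0.9893,  0.    ]), array([-0.1043,  0.9863,  0.    ])]
scene foot
[[0.422  0.2936 0.012 ]
 [0.5268 0.1286 0.012 ]
 [0.4385 0.1148 0.012 ]]
mouth top [0.4795 0.157  0.115 ] scene [0.4825 0.1603 0.115 ] (array([0.48  , 0.1566, 0.1181]), np.float64(0.0012693207599467752))
tube axis top:  [0.4772 0.1725 0.1216] [0.4705 0.2506 0.0756]
tip (array([ 0.4556, -0.0493,  0.0582]), np.float64(0.0034693964344679647)) collar (array([ 0.4421, -0.1484,  0.0634]), np.float64(0.0009219909374384598))
card dot net [('scene', array([0.6893, 0.1399, 0.003 ])), ('top', array([0.6855, 0.137 , 0.003 ]))]
scene 237
0.0105 [0.4794 0.1595 1.6523] 0.0001517041764678195
0.011 [0.4795 0.1587 1.6471] 0.0001585599465141756
0.012 [0.479  0.1568 1.6275] 0.00020344196058808442
0.013 [0.4786 0.1545 1.612 ] 0.0002486425137179054
[0.0006 0.0033 0.0055 0.0202 0.0865 0.109  0.1186]
top 231
0.0105 [0.4806 0.163  1.676 ] 0.00015869435936320447
0.011 [0.4809 0.1618 1.6783] 0.0001594715833385747
0.012 [0.4811 0.1594 1.6761] 0.00016933695501616052
0.013 [0.4814 0.157  1.6739] 0.000183497986750381
[0.0046 0.0057 0.0091 0.0482 0.1033 0.1156 0.1223]
```

Request:
{"method": "move_arm", "body": {
  "increments": [
    {"dx": 2.5, "dy": -3.0, "az": -0.11},
    {"dx": 2.5, "dy": -3.0, "az": -0.11},
    {"dx": 2.5, "dy": -3.0, "az": -0.11},
    {"dx": 2.5, "dy": -3.0, "az": -0.11},
    {"dx": 2.5, "dy": -3.0, "az": -0.11},
    {"dx": 2.5, "dy": -3.0, "az": -0.11},
    {"dx": 2.5, "dy": -3.0, "az": -0.11},
    {"dx": 2.5, "dy": -3.0, "az": -0.11}
  ]
}}

```text
validation failed for argument at $.in...
```

Request:
{"method": "move_arm", "body": {
  "increments": [
    {"ax": 0, "ay": 0, "az": -0.11, "dx": 2.5, "dy": -3.0, "dz": 0, "fingers": 1},
    {"ax": 0, "ay": 0, "az": -0.11, "dx": 2.5, "dy": -3.0, "dz": 0, "fingers": 1},
    {"ax": 0, "ay": 0, "az": -0.11, "dx": 2.5, "dy": -3.0, "dz": 0, "fingers": 1},
    {"ax": 0, "ay": 0, "az": -0.11, "dx": 2.5, "dy": -3.0, "dz": 0, "fingers": 1},
    {"ax": 0, "ay": 0, "az": -0.11, "dx": 2.5, "dy": -3.0, "dz": 0, "fingers": 1},
    {"ax": 0, "ay": 0, "az": -0.11, "dx": 2.5, "dy": -3.0, "dz": 0, "fingers": 1},
    {"ax": 0, "ay": 0, "az": -0.11, "dx": 2.5, "dy": -3.0, "dz": 0, "fingers": 1},
    {"ax": 0, "ay": 0, "az": -0.11, "dx": 2.5, "dy": -3.0, "dz": 0, "fingers": 1}
  ]
}}

```text
time_s: 2.27
tcp_pos: [0.4476, 0.3326, 0.2316]
ee_rot: [-1.89, -2.509, -0.001]
contact_force: [0.7, 1.2, 0.4]
opening: 0.0857
grasp_force: 0.0
```

Request:
{"method": "move_arm", "body": {
  "increments": [
    {"ax": 0, "ay": 0, "az": -0.0534, "dx": 0.4, "dy": -4.0, "dz": 0, "fingers": 1},
    {"ax": 0, "ay": 0, "az": -0.0534, "dx": 0.4, "dy": -4.0, "dz": 0, "fingers": 1},
    {"ax": 0, "ay": 0, "az": -0.0534, "dx": 0.4, "dy": -4.0, "dz": 0, "fingers": 1},
    {"ax": 0, "ay": 0, "az": -0.0534, "dx": 0.4, "dy": -4.0, "dz": 0, "fingers": 1},
    {"ax": 0, "ay": 0, "az": -0.0534, "dx": 0.4, "dy": -4.0, "dz": 0, "fingers": 1},
    {"ax": 0, "ay": 0, "az": -0.0534, "dx": 0.4, "dy": -4.0, "dz": 0, "fingers": 1},
    {"ax": 0, "ay": 0, "az": -0.0534, "dx": 0.4, "dy": -4.0, "dz": 0, "fingers": 1},
    {"ax": 0, "ay": 0, "az": -0.0534, "dx": 0.4, "dy": -4.0, "dz": 0, "fingers": 1}
  ]
}}

```text
time_s: 2.93
tcp_pos: [0.4785, 0.0123, 0.2316]
ee_rot: [-2.376, -2.055, -0.002]
contact_force: [1.3, 0.7, 0.4]
opening: 0.085
grasp_force: 0.0
```

Request:
{"method": "move_arm", "body": {
  "increments": [
    {"ax": 0, "ay": 0, "az": 0, "dx": -0.7, "dy": -3.0, "dz": -1.2, "fingers": 1},
    {"ax": 0, "ay": 0, "az": 0, "dx": -0.7, "dy": -3.0, "dz": -1.2, "fingers": 1},
    {"ax": 0, "ay": 0, "az": 0, "dx": -0.7, "dy": -3.0, "dz": -1.2, "fingers": 1},
    {"ax": 0, "ay": 0, "az": 0, "dx": -0.7, "dy": -3.0, "dz": -1.2, "fingers": 1},
    {"ax": 0, "ay": 0, "az": 0, "dx": -0.7, "dy": -3.0, "dz": -1.2, "fingers": 1},
    {"ax": 0, "ay": 0, "az": 0, "dx": -0.7, "dy": -3.0, "dz": -1.2, "fingers": 1},
    {"ax": 0, "ay": 0, "az": 0, "dx": 0, "dy": -1.5, "dz": -1.5, "fingers": 1},
    {"ax": 0, "ay": 0, "az": 0, "dx": 0, "dy": 0, "dz": 0, "fingers": 1}
  ]
}}

```text
time_s: 3.6
tcp_pos: [0.4344, -0.1843, 0.1425]
ee_rot: [-2.379, -2.051, 0.003]
contact_force: [-1.7, 1.0, 0.2]
opening: 0.0854
grasp_force: 0.0
```

Request:
{"method": "move_arm", "body": {
  "increments": [
    {"ax": 0, "ay": 0, "az": 0, "dx": 0.3, "dy": 0.1, "dz": -2.5, "fingers": 1},
    {"ax": 0, "ay": 0, "az": 0, "dx": 0, "dy": 0, "dz": -2.5, "fingers": 1},
    {"ax": 0, "ay": 0, "az": 0, "dx": 0, "dy": 0, "dz": -2.5, "fingers": 1},
    {"ax": 0, "ay": 0, "az": 0, "dx": 0, "dy": 0, "dz": -2.0, "fingers": 1},
    {"ax": 0, "ay": 0, "az": 0, "dx": 0, "dy": 0, "dz": -1.0, "fingers": 1},
    {"ax": 0, "ay": 0, "az": 0, "dx": 0, "dy": 0, "dz": 0, "fingers": 1},
    {"ax": 0, "ay": 0, "az": 0, "dx": 0, "dy": 0, "dz": 0, "fingers": 1}
  ]
}}

```text
time_s: 4.18
tcp_pos: [0.44, -0.1796, 0.0398]
ee_rot: [-2.373, -2.058, 0.0]
contact_force: [0.5, -0.6, -0.7]
opening: 0.0856
grasp_force: 0.0
```

```bash
python3 - <<'E'
from h import *
p=eyes.get_image("scene"); q=eyes.get_image("top")
a=cv2.resize(p["image"][250:350,290:390],None,fx=4,fy=4,interpolation=cv2.INTER_CUBIC);b=cv2.resize(q["image"][190:290,350:450],None,fx=4,fy=4,interpolation=cv2.INTER_CUBIC)
cv2.imwrite("pics/g1.png",np.hstack([a,b])); s=status.get_state(); print(s["tcp_pos"],s["ee_rot"],s["qpos"])
E
```

```text
[ 0.44078229 -0.17995236  0.04065411] [2.37221341e+00 2.05728964e+00 2.30040572e-03] [-0.2921113   0.31276158  0.70940573  2.02120456 -0.26069525  0.89453103
  0.4158836 ]
```

View pics/g1.png

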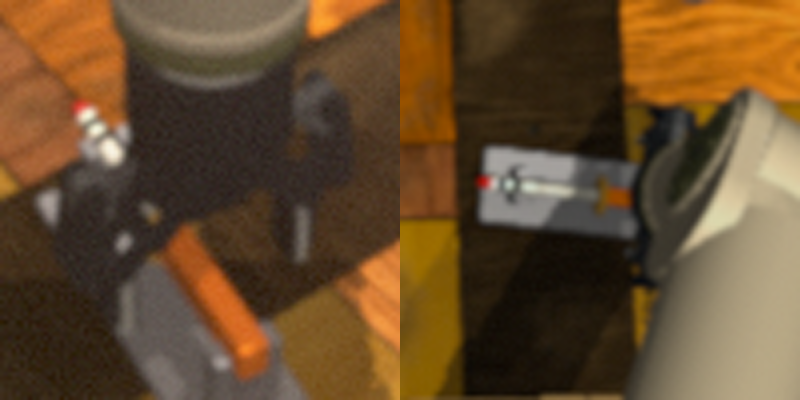

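The fingers straddle the handle, with the near finger around (85,240) and the far one around (300,230) in the left crop. I'll settle a little lower and close.

Request:
{"method": "move_arm", "body": {
  "increments": [
    {"ax": 0, "ay": 0, "az": 0, "dx": -0.2, "dy": -0.2, "dz": -0.5, "fingers": 1},
    {"ax": 0, "ay": 0, "az": 0, "dx": 0, "dy": 0, "dz": 0, "fingers": 0.5},
    {"ax": 0, "ay": 0, "az": 0, "dx": 0, "dy": 0, "dz": 0, "fingers": 0},
    {"ax": 0, "ay": 0, "az": 0, "dx": 0, "dy": 0, "dz": 0, "fingers": 0},
    {"ax": 0, "ay": 0, "az": 0, "dx": 0, "dy": 0, "dz": 0, "fingers": 0},
    {"ax": 0, "ay": 0, "az": 0, "dx": 0, "dy": 0, "dz": 0, "fingers": 0},
    {"ax": 0, "ay": 0, "az": 0, "dx": 0, "dy": 0, "dz": 0, "fingers": 0},
    {"ax": 0, "ay": 0, "az": 0, "dx": 0, "dy": 0, "dz": 0, "fingers": 0}
  ]
}}

```text
time_s: 4.95
tcp_pos: [0.438, -0.1818, 0.0345]
ee_rot: [2.373, 2.058, 0.001]
contact_force: [-0.1, -0.0, 3.9]
opening: 0.0151
grasp_force: 58.5
```

Request:
{"method": "move_arm", "body": {
  "increments": [
    {"ax": 0, "ay": 0, "az": 0, "dx": 0, "dy": 0, "dz": 0.5, "fingers": 0},
    {"ax": 0, "ay": 0, "az": 0, "dx": 0, "dy": 0, "dz": 1.0, "fingers": 0},
    {"ax": 0, "ay": 0, "az": 0, "dx": 0, "dy": 0, "dz": 2.0, "fingers": 0},
    {"ax": 0, "ay": 0, "az": 0, "dx": 0, "dy": 0, "dz": 2.5, "fingers": 0},
    {"ax": 0, "ay": 0, "az": 0, "dx": 0, "dy": 0, "dz": 2.5, "fingers": 0},
    {"ax": 0, "ay": 0, "az": 0, "dx": 0, "dy": 0, "dz": 2.5, "fingers": 0},
    {"ax": 0, "ay": 0, "az": 0, "dx": 0, "dy": 0, "dz": 2.0, "fingers": 0},
    {"ax": 0, "ay": 0, "az": 0, "dx": 0, "dy": 0, "dz": 0, "fingers": 0}
  ]
}}

```text
time_s: 5.62
tcp_pos: [0.4397, -0.1829, 0.1689]
ee_rot: [2.371, 2.054, 0.007]
contact_force: [0.2, -0.5, -0.6]
opening: 0.0151
grasp_force: 58.5
```

```bash
python3 - <<'E'
from h import *
np.set_printoptions(precision=4,suppress=True)
from scipy.spatial.transform import Rotation as R
p=eyes.get_image("scene"); q=eyes.get_image("top"); s=status.get_state()
M=R.from_rotvec(s["ee_rot"]).as_matrix(); g=s["tcp_pos"]-.019*M[:,2]; print(s["tcp_pos"],"grasp pt",g); print(M)
for n in("gauge_tip","gauge"):
    a=eyes.mark_of(p,n);b=eyes.mark_of(q,n)
    print(n,a[:1],b[:1]); 
    if a and b:
        t,e=tri(p,a[0]["point"],q,b[0]["point"]); print(t,e,"in tool",M.T@(t-g))
    for P,m in((p,a),(q,b)):
        if m: print("depth",depth(P,m[0]["point"]))
X=[cv2.resize(i[0]["image"][i[1]:i[1]+110,i[2]:i[2]+110],None,fx=3.6,fy=3.6,interpolation=cv2.INTER_CUBIC) for i in((p,200,280),(q,180,330))]
cv2.imwrite("pics/g2.png",np.hstack(X))
E
```

```text
[ 0.4381 -0.1819  0.1653] grasp pt [ 0.438  -0.1819  0.1843]
[[ 0.1417  0.9899  0.0021]
 [ 0.9899 -0.1417  0.0003]
 [ 0.0006  0.002  -1.    ]]
gauge_tip [{'point': [309.4, 228.1], 'confidence': 0.62}] [{'point': [373.1, 236.8], 'confidence': 0.61}]
[ 0.4553 -0.0432  0.1867] 0.013782109055628794 in tool [ 0.1397 -0.0025 -0.0023]
depth [ 0.4576 -0.0525  0.1926]
depth [ 0.4501 -0.0627  0.0117]
gauge [{'point': [329.8, 254.3], 'confidence': 0.55}] [{'point': [311.4, 170.7], 'confidence': 0.28}]
[ 0.6923  0.1614 -0.1437] 0.05081612643727588 in tool [0.3756 0.2024 0.3286]
depth [ 0.4208 -0.1717  0.2287]
depth [0.6878 0.1454 0.0037]
```

View pics/g2.png

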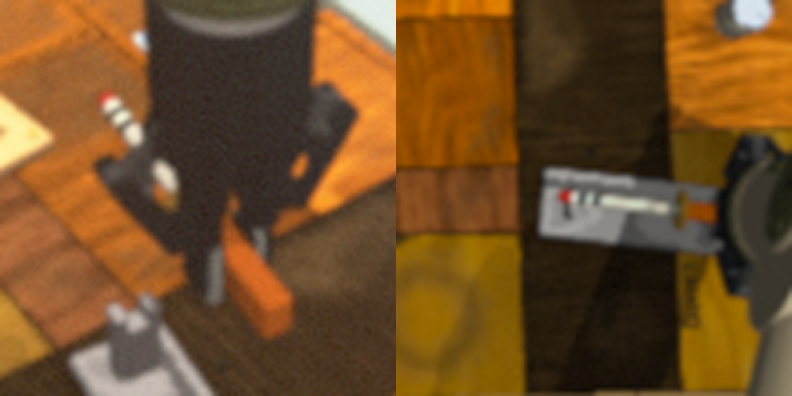

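The rod is held level; the tip measured in the tool frame is (0.140, 0, 0), so the grip is right at x = -40 mm. Next I yaw and tilt to the sleeve's axis in the free space.

Request:
{"method": "move_arm", "body": {
  "increments": [
    {"ax": 0, "ay": 0, "az": 0.1225, "dx": 0.5, "dy": 0, "dz": 0.3, "fingers": 0},
    {"ax": 0, "ay": 0, "az": 0.1225, "dx": 0.5, "dy": 0, "dz": 0.3, "fingers": 0},
    {"ax": -0.0868, "ay": -0.0089, "az": 0, "dx": 0.5, "dy": 1.0, "dz": 0.3, "fingers": 0},
    {"ax": -0.0868, "ay": -0.0089, "az": 0, "dx": 0.5, "dy": 1.0, "dz": 0.3, "fingers": 0},
    {"ax": -0.0868, "ay": -0.0089, "az": 0, "dx": 0.5, "dy": 1.0, "dz": 0.3, "fingers": 0},
    {"ax": -0.0868, "ay": -0.0089, "az": 0, "dx": 0.5, "dy": 1.0, "dz": 0.3, "fingers": 0},
    {"ax": -0.0868, "ay": -0.0089, "az": 0, "dx": 0.5, "dy": 1.0, "dz": 0.0, "fingers": 0},
    {"ax": -0.0868, "ay": -0.0089, "az": 0, "dx": 0.5, "dy": 1.0, "dz": 0.0, "fingers": 0}
  ]
}}

```text
time_s: 6.58
tcp_pos: [0.478, -0.121, 0.1824]
ee_rot: [1.813, 2.011, -0.488]
contact_force: [-0.1, 0.8, -1.0]
opening: 0.0151
grasp_force: 58.5
```

```bash
cat > g.py <<'E'
from h import *
from scipy.spatial.transform import Rotation as R
np.set_printoptions(precision=4,suppress=True)
m=np.array([.480,.1575,.115]); y=np.radians(95.9); a=np.array([np.cos(y)*np.cos(np.pi/6),np.sin(y)*np.cos(np.pi/6),-.5])
ty=np.array([np.sin(y),-np.cos(y),0]); RT=np.c_[a,ty,np.cross(a,ty)]
def rep(s,off=.04):
    M=R.from_rotvec(s["ee_rot"]).as_matrix(); g=s["tcp_pos"]-.019*M[:,2]; o=g+off*M[:,0]; t=o+.1*M[:,0]
    print("t",s["time_s"],"tcp",s["tcp_pos"],"F",s["contact_force"],"q",s["qpos"])
    print("origin in sleeve",RT.T@(o-m),"tip in sleeve",RT.T@(t-m),"rot still to do (world)",R.from_matrix(RT@M.T).as_rotvec())
    for d in(-.12,-.1,0): print("for gauge x",d,"shift cm",100*(m+a*d-off*RT[:,0]+.019*RT[:,2]-s["tcp_pos"]))
    return M,g
E
python3 -c "
from g import *
rep(status.get_state())"
```

```text
t 6.5833 tcp [ 0.478  -0.121   0.1824] F [-0.1009  0.7967 -1.0051] q [-0.7166  0.1133  0.5605  1.9545  0.5098  1.172  -0.276 ]
origin in sleeve [-0.2334 -0.0306  0.0612] tip in sleeve [-0.1334 -0.0306  0.0616] rot still to do (world) [ 0.0036  0.0017 -0.0005]
for gauge x -0.12 shift cm [ 1.718  13.1233 -0.3856]
for gauge x -0.1 shift cm [ 1.54   14.8461 -1.3856]
for gauge x 0 shift cm [ 0.6497 23.4605 -6.3856]
```

Request:
{"method": "move_arm", "body": {
  "increments": [
    {"ax": 0, "ay": 0, "az": 0, "dx": 0.4, "dy": 2.4, "dz": 0.1, "fingers": 0},
    {"ax": 0, "ay": 0, "az": 0, "dx": 0.4, "dy": 2.4, "dz": 0, "fingers": 0},
    {"ax": 0, "ay": 0, "az": 0, "dx": 0.4, "dy": 2.4, "dz": 0, "fingers": 0},
    {"ax": 0, "ay": 0, "az": 0, "dx": 0.3, "dy": 2.4, "dz": 0, "fingers": 0},
    {"ax": 0, "ay": 0, "az": 0, "dx": 0.3, "dy": 1.8, "dz": 0, "fingers": 0},
    {"ax": 0, "ay": 0, "az": 0, "dx": 0, "dy": 0.9, "dz": 0, "fingers": 0},
    {"ax": 0, "ay": 0, "az": 0, "dx": 0, "dy": 0, "dz": 0, "fingers": 0},
    {"ax": 0, "ay": 0, "az": 0, "dx": 0, "dy": 0, "dz": 0, "fingers": 0}
  ]
}}

```text
time_s: 7.25
tcp_pos: [0.4955, 0.0003, 0.183]
ee_rot: [1.816, 2.013, -0.489]
contact_force: [-0.3, -0.9, -1.0]
opening: 0.0153
grasp_force: 58.5
```

```bash
python3 - <<'E'
from g import *
p=eyes.get_image("scene"); q=eyes.get_image("top"); s=status.get_state(); M,g=rep(s)
X=[]
for P,(u0,v0,w,h) in((p,(230,170,80,90)),(q,(265,200,80,90))):
    X.append(cv2.resize(P["image"][v0:v0+h,u0:u0+w],None,fx=5,fy=5,interpolation=cv2.INTER_CUBIC))
    f,cx,cy=K(P);T=np.array(P["pose"])
    def pr(x):
        c=T[:3,:3].T@(x-T[:3,3]); return np.array([cx+f*c[0]/-c[2],cy-f*c[1]/-c[2]])
    for nm,x in(("mouth",m),("deep",m+.05*a),("tip model",g+.14*M[:,0]),("collar model",g+.04*M[:,0])): print(nm,pr(x),(pr(x)-[u0,v0])*5)
    for n in("gauge_tip","sleeve"):print(n,[e["point"] for e in eyes.mark_of(P,n)[:1]])
cv2.imwrite("pics/g3.png",np.hstack(X))
E
```

```text
t 7.35 tcp [ 0.4953 -0.0006  0.1833] F [-0.4556 -0.5699 -1.1457] q [-0.8331  0.2183  0.4738  1.8357  0.4239  1.283  -0.4188]
origin in sleeve [-0.1317 -0.0009  0.0013] tip in sleeve [-0.0317 -0.0007  0.0014] rot still to do (world) [ 0.0006 -0.0007  0.0026]
for gauge x -0.12 shift cm [-0.0118  1.0861 -0.4757]
for gauge x -0.1 shift cm [-0.1899  2.8089 -1.4757]
for gauge x 0 shift cm [-1.0801 11.4233 -6.4757]
mouth [269.86   206.6865] [199.3002 183.4325]
deep [260.668  207.4215] [153.3399 187.1075]
tip model [276.0466 206.8329] [230.233  184.1646]
collar model [297.8281 205.1535] [339.1405 175.7673]
gauge_tip [[277.8, 206.1]]
sleeve [[268.1, 205.7]]
mouth [307.8282 228.8419] [214.1408 144.2094]
deep [294.8955 230.7676] [149.4774 153.8379]
tip model [316.5586 227.7825] [257.7932 138.9125]
collar model [344.7571 223.6578] [398.7857 118.2888]
gauge_tip []
sleeve []
```

View pics/g3.png

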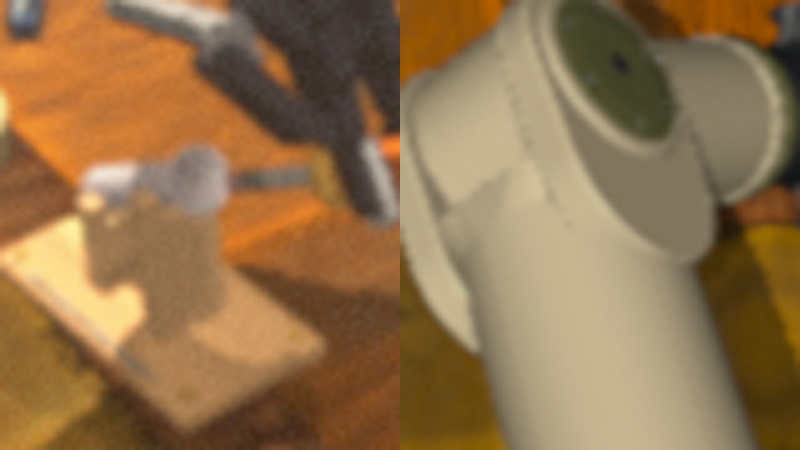

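In the scene crop the shaft (235–310, 178) points straight into the mouth ring (200,180); the top view is hidden by the arm. I push in along the bore gently, watching the force.

Request:
{"method": "move_arm", "body": {
  "increments": [
    {"ax": 0, "ay": 0, "az": 0, "dx": -0.055, "dy": 0.68, "dz": -0.37, "fingers": 0},
    {"ax": 0, "ay": 0, "az": 0, "dx": -0.055, "dy": 0.68, "dz": -0.37, "fingers": 0},
    {"ax": 0, "ay": 0, "az": 0, "dx": -0.055, "dy": 0.68, "dz": -0.37, "fingers": 0},
    {"ax": 0, "ay": 0, "az": 0, "dx": -0.055, "dy": 0.68, "dz": -0.37, "fingers": 0},
    {"ax": 0, "ay": 0, "az": 0, "dx": -0.055, "dy": 0.68, "dz": -0.37, "fingers": 0},
    {"ax": 0, "ay": 0, "az": 0, "dx": -0.055, "dy": 0.68, "dz": -0.37, "fingers": 0}
  ]
}}

```text
time_s: 8.05
tcp_pos: [0.4922, 0.0431, 0.1605]
ee_rot: [1.816, 2.014, -0.487]
contact_force: [0.3, 0.2, 0.1]
opening: 0.0152
grasp_force: 58.5
```

Request:
{"method": "move_arm", "body": {
  "increments": [
    {"ax": 0, "ay": 0, "az": 0, "dx": -0.045, "dy": 0.43, "dz": -0.25, "fingers": 0},
    {"ax": 0, "ay": 0, "az": 0, "dx": -0.045, "dy": 0.43, "dz": -0.25, "fingers": 0},
    {"ax": 0, "ay": 0, "az": 0, "dx": -0.045, "dy": 0.43, "dz": -0.25, "fingers": 0},
    {"ax": 0, "ay": 0, "az": 0, "dx": 0, "dy": 0, "dz": 0, "fingers": 0}
  ]
}}

```text
time_s: 8.38
tcp_pos: [0.4908, 0.0559, 0.153]
ee_rot: [1.815, 2.015, -0.487]
contact_force: [-1.3, -0.4, 0.1]
opening: 0.0151
grasp_force: 58.5
```

```bash
python3 -c "
from g import *
rep(status.get_state())"
```

```text
t 8.3833 tcp [0.4908 0.0559 0.153 ] F [-1.2634 -0.3523  0.0589] q [-0.8863  0.2895  0.4323  1.8227  0.3858  1.2708 -0.5101]
origin in sleeve [-0.0675  0.0003 -0.0009] tip in sleeve [ 0.0325  0.0002 -0.0009] rot still to do (world) [-0.     -0.001  -0.0009]
for gauge x -0.12 shift cm [ 0.4403 -4.5705  2.5524]
for gauge x -0.1 shift cm [ 0.2623 -2.8477  1.5524]
for gauge x 0 shift cm [-0.6279  5.7667 -3.4476]
```

Request:
{"method": "move_arm", "body": {
  "increments": [
    {"ax": 0, "ay": 0, "az": 0, "dx": -0.055, "dy": 0.515, "dz": -0.3, "fingers": 0},
    {"ax": 0, "ay": 0, "az": 0, "dx": -0.055, "dy": 0.515, "dz": -0.3, "fingers": 0},
    {"ax": 0, "ay": 0, "az": 0, "dx": -0.055, "dy": 0.515, "dz": -0.3, "fingers": 0},
    {"ax": 0, "ay": 0, "az": 0, "dx": -0.055, "dy": 0.515, "dz": -0.3, "fingers": 0}
  ]
}}

```text
time_s: 8.72
tcp_pos: [0.4887, 0.0761, 0.1413]
ee_rot: [1.816, 2.014, -0.487]
contact_force: [0.1, -1.2, -0.9]
opening: 0.015
grasp_force: 58.5
```

Request:
{"method": "move_arm", "body": {
  "increments": [
    {"ax": 0, "ay": 0, "az": 0, "dx": -0.055, "dy": 0.515, "dz": -0.3, "fingers": 0},
    {"ax": 0, "ay": 0, "az": 0, "dx": -0.055, "dy": 0.515, "dz": -0.3, "fingers": 0},
    {"ax": 0, "ay": 0, "az": 0, "dx": -0.055, "dy": 0.515, "dz": -0.3, "fingers": 0},
    {"ax": 0, "ay": 0, "az": 0, "dx": -0.055, "dy": 0.515, "dz": -0.3, "fingers": 0}
  ]
}}

```text
time_s: 9.05
tcp_pos: [0.4865, 0.0967, 0.1292]
ee_rot: [1.816, 2.014, -0.487]
contact_force: [0.2, 0.6, -0.6]
opening: 0.0151
grasp_force: 58.5
```

```bash
python3 -c "
from g import *
rep(status.get_state())"
```

```text
t 9.05 tcp [0.4865 0.0967 0.1292] F [ 0.1799  0.5871 -0.5751] q [-0.9233  0.3495  0.4044  1.8039  0.3558  1.2608 -0.5746]
origin in sleeve [-0.0201  0.0003 -0.0007] tip in sleeve [ 0.0799  0.0002 -0.0008] rot still to do (world) [-0.     -0.0005  0.0001]
for gauge x -0.12 shift cm [ 0.8691 -8.6485  4.9321]
for gauge x -0.1 shift cm [ 0.691  -6.9256  3.9321]
for gauge x 0 shift cm [-0.1992  1.6887 -1.0679]
```

Request:
{"method": "move_arm", "body": {
  "increments": [
    {"ax": 0, "ay": 0, "az": 0, "dx": -0.022, "dy": 0.215, "dz": -0.13, "fingers": 0},
    {"ax": 0, "ay": 0, "az": 0, "dx": -0.022, "dy": 0.215, "dz": -0.13, "fingers": 0},
    {"ax": 0, "ay": 0, "az": 0, "dx": -0.022, "dy": 0.215, "dz": -0.13, "fingers": 0},
    {"ax": 0, "ay": 0, "az": 0, "dx": -0.022, "dy": 0.215, "dz": -0.13, "fingers": 0},
    {"ax": 0, "ay": 0, "az": 0, "dx": -0.022, "dy": 0.215, "dz": -0.13, "fingers": 0}
  ]
}}

```text
time_s: 9.47
tcp_pos: [0.4856, 0.1069, 0.123]
ee_rot: [1.817, 2.013, -0.487]
contact_force: [-0.1, 0.6, -0.9]
opening: 0.0155
grasp_force: 58.5
```

Request:
{"method": "move_arm", "body": {
  "increments": [
    {"ax": 0, "ay": 0, "az": 0, "dx": -0.018, "dy": 0.172, "dz": -0.1, "fingers": 0},
    {"ax": 0, "ay": 0, "az": 0, "dx": -0.018, "dy": 0.172, "dz": -0.1, "fingers": 0},
    {"ax": 0, "ay": 0, "az": 0, "dx": 0, "dy": 0, "dz": 0, "fingers": 0}
  ]
}}

```text
time_s: 9.72
tcp_pos: [0.4851, 0.1107, 0.1209]
ee_rot: [1.816, 2.014, -0.487]
contact_force: [-0.6, 0.1, -1.5]
opening: 0.0151
grasp_force: 58.5
```

```bash
python3 -c "
from g import *
rep(status.get_state())"
```

```text
t 9.7167 tcp [0.4851 0.1107 0.1209] F [-0.6319  0.0981 -1.454 ] q [-0.9352  0.3713  0.3949  1.7952  0.3453  1.2575 -0.5949]
origin in sleeve [-0.0037  0.0002 -0.0006] tip in sleeve [ 0.0963  0.0002 -0.0006] rot still to do (world) [-0.0001 -0.0006 -0.0002]
for gauge x -0.12 shift cm [  1.016  -10.0529   5.7677]
for gauge x -0.1 shift cm [ 0.838  -8.33    4.7677]
for gauge x 0 shift cm [-0.0522  0.2844 -0.2323]
```

1 mm steps until the force shows seating.

Request:
{"method": "move_arm", "body": {
  "increments": [
    {"ax": 0, "ay": 0, "az": 0, "dx": -0.009, "dy": 0.086, "dz": -0.05, "fingers": 0},
    {"ax": 0, "ay": 0, "az": 0, "dx": -0.009, "dy": 0.086, "dz": -0.05, "fingers": 0},
    {"ax": 0, "ay": 0, "az": 0, "dx": 0, "dy": 0, "dz": 0, "fingers": 0}
  ]
}}

```text
time_s: 9.97
tcp_pos: [0.485, 0.1122, 0.12]
ee_rot: [1.816, 2.014, -0.487]
contact_force: [-0.3, -0.0, -0.7]
opening: 0.0152
grasp_force: 58.5
```

Request:
{"method": "move_arm", "body": {
  "increments": [
    {"ax": 0, "ay": 0, "az": 0, "dx": -0.009, "dy": 0.086, "dz": -0.05, "fingers": 0},
    {"ax": 0, "ay": 0, "az": 0, "dx": 0, "dy": 0, "dz": 0, "fingers": 0}
  ]
}}

```text
time_s: 10.13
tcp_pos: [0.4848, 0.113, 0.1195]
ee_rot: [1.816, 2.014, -0.487]
contact_force: [-0.1, 0.6, 0.2]
opening: 0.0156
grasp_force: 58.5
```

Request:
{"method": "move_arm", "body": {
  "increments": [
    {"ax": 0, "ay": 0, "az": 0, "dx": -0.009, "dy": 0.086, "dz": -0.05, "fingers": 0},
    {"ax": 0, "ay": 0, "az": 0, "dx": 0, "dy": 0, "dz": 0, "fingers": 0}
  ]
}}

```text
time_s: 10.3
tcp_pos: [0.4848, 0.1139, 0.119]
ee_rot: [1.816, 2.014, -0.487]
contact_force: [-0.4, -0.7, -0.7]
opening: 0.0152
grasp_force: 58.5
```

Request:
{"method": "move_arm", "body": {
  "increments": [
    {"ax": 0, "ay": 0, "az": 0, "dx": -0.009, "dy": 0.086, "dz": -0.05, "fingers": 0},
    {"ax": 0, "ay": 0, "az": 0, "dx": 0, "dy": 0, "dz": 0, "fingers": 0}
  ]
}}

```text
time_s: 10.47
tcp_pos: [0.4847, 0.1148, 0.1185]
ee_rot: [1.816, 2.014, -0.487]
contact_force: [0.9, -0.2, -0.3]
opening: 0.0155
grasp_force: 58.5
```

Request:
{"method": "move_arm", "body": {
  "increments": [
    {"ax": 0, "ay": 0, "az": 0, "dx": -0.009, "dy": 0.086, "dz": -0.05, "fingers": 0},
    {"ax": 0, "ay": 0, "az": 0, "dx": 0, "dy": 0, "dz": 0, "fingers": 0}
  ]
}}

```text
time_s: 10.63
tcp_pos: [0.4845, 0.1157, 0.118]
ee_rot: [1.816, 2.014, -0.487]
contact_force: [0.6, 0.8, -0.7]
opening: 0.0153
grasp_force: 58.5
```

Request:
{"method": "move_arm", "body": {
  "increments": [
    {"ax": 0, "ay": 0, "az": 0, "dx": -0.009, "dy": 0.086, "dz": -0.05, "fingers": 0},
    {"ax": 0, "ay": 0, "az": 0, "dx": 0, "dy": 0, "dz": 0, "fingers": 0}
  ]
}}

```text
time_s: 10.8
tcp_pos: [0.4845, 0.1165, 0.1175]
ee_rot: [1.816, 2.014, -0.487]
contact_force: [-0.0, 0.0, -0.0]
opening: 0.0157
grasp_force: 58.5
```

Request:
{"method": "move_arm", "body": {
  "increments": [
    {"ax": 0, "ay": 0, "az": 0, "dx": -0.009, "dy": 0.086, "dz": -0.05, "fingers": 0},
    {"ax": 0, "ay": 0, "az": 0, "dx": 0, "dy": 0, "dz": 0, "fingers": 0}
  ]
}}

```text
time_s: 10.97
tcp_pos: [0.4845, 0.1166, 0.1173]
ee_rot: [1.817, 2.012, -0.488]
contact_force: [-0.5, -2.8, 3.3]
opening: 0.0151
grasp_force: 58.8
```

Request:
{"method": "move_arm", "body": {
  "increments": [
    {"ax": 0, "ay": 0, "az": 0, "dx": -0.009, "dy": 0.086, "dz": -0.05, "fingers": 0},
    {"ax": 0, "ay": 0, "az": 0, "dx": 0, "dy": 0, "dz": 0, "fingers": 0}
  ]
}}

```text
time_s: 11.13
tcp_pos: [0.4846, 0.1165, 0.1173]
ee_rot: [1.817, 2.011, -0.489]
contact_force: [-1.2, -5.1, 6.1]
opening: 0.0151
grasp_force: 59.1
```

```bash
python3 - <<'E'
from g import *
p=eyes.get_image("scene"); s=status.get_state(); rep(s)
cv2.imwrite("pics/g4.png",cv2.resize(p["image"][180:250,235:315],None,fx=7,fy=7,interpolation=cv2.INTER_CUBIC))
E
```

```text
t 11.1833 tcp [0.4845 0.1165 0.1172] F [-1.0153 -4.9643  5.5527] q [-0.9409  0.3827  0.3917  1.7899  0.3411  1.2576 -0.6057]
origin in sleeve [ 0.0032  0.0004 -0.0003] tip in sleeve [ 0.1032  0.0005 -0.0001] rot still to do (world) [ 0.0019 -0.0002  0.0021]
for gauge x -0.12 shift cm [  1.069  -10.6295   6.1301]
for gauge x -0.1 shift cm [ 0.8909 -8.9066  5.1301]
for gauge x 0 shift cm [ 0.0007 -0.2923  0.1301]
```

View pics/g4.png

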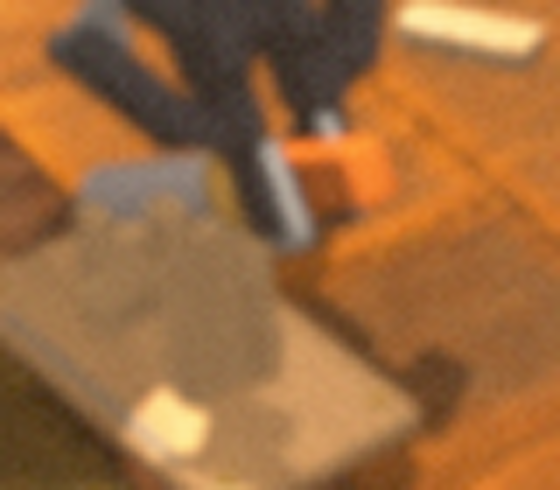

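The collar (225,195) sits on the mouth and about 8 N stops the motion: it is seated. I dwell, then draw out.

Request:
{"method": "move_arm", "body": {
  "increments": [
    {"ax": 0, "ay": 0, "az": 0, "dx": 0, "dy": 0, "dz": 0, "fingers": 0},
    {"ax": 0, "ay": 0, "az": 0, "dx": 0, "dy": 0, "dz": 0, "fingers": 0},
    {"ax": 0, "ay": 0, "az": 0, "dx": 0, "dy": 0, "dz": 0, "fingers": 0},
    {"ax": 0, "ay": 0, "az": 0, "dx": 0, "dy": 0, "dz": 0, "fingers": 0},
    {"ax": 0, "ay": 0, "az": 0, "dx": 0, "dy": 0, "dz": 0, "fingers": 0},
    {"ax": 0, "ay": 0, "az": 0, "dx": 0, "dy": 0, "dz": 0, "fingers": 0},
    {"ax": 0, "ay": 0, "az": 0, "dx": 0, "dy": 0, "dz": 0, "fingers": 0},
    {"ax": 0, "ay": 0, "az": 0, "dx": 0, "dy": 0, "dz": 0, "fingers": 0}
  ]
}}

```text
time_s: 11.85
tcp_pos: [0.4846, 0.1165, 0.1173]
ee_rot: [1.817, 2.011, -0.489]
contact_force: [-0.3, -5.7, 6.2]
opening: 0.0152
grasp_force: 59.1
```

Request:
{"method": "move_arm", "body": {
  "increments": [
    {"ax": 0, "ay": 0, "az": 0, "dx": 0.03, "dy": -0.26, "dz": 0.15, "fingers": 0},
    {"ax": 0, "ay": 0, "az": 0, "dx": 0.07, "dy": -0.69, "dz": 0.4, "fingers": 0},
    {"ax": 0, "ay": 0, "az": 0, "dx": 0.09, "dy": -0.86, "dz": 0.5, "fingers": 0},
    {"ax": 0, "ay": 0, "az": 0, "dx": 0.09, "dy": -0.86, "dz": 0.5, "fingers": 0},
    {"ax": 0, "ay": 0, "az": 0, "dx": 0.09, "dy": -0.86, "dz": 0.5, "fingers": 0},
    {"ax": 0, "ay": 0, "az": 0, "dx": 0.09, "dy": -0.86, "dz": 0.5, "fingers": 0},
    {"ax": 0, "ay": 0, "az": 0, "dx": 0.09, "dy": -0.86, "dz": 0.5, "fingers": 0},
    {"ax": 0, "ay": 0, "az": 0, "dx": 0.09, "dy": -0.86, "dz": 0.5, "fingers": 0}
  ]
}}

```text
time_s: 12.52
tcp_pos: [0.4908, 0.0559, 0.1527]
ee_rot: [1.817, 2.013, -0.487]
contact_force: [0.1, 0.0, -0.7]
opening: 0.0151
grasp_force: 58.6
```

Request:
{"method": "move_arm", "body": {
  "increments": [
    {"ax": 0, "ay": 0, "az": 0, "dx": 0.1, "dy": -0.95, "dz": 0.55, "fingers": 0},
    {"ax": 0, "ay": 0, "az": 0, "dx": 0.1, "dy": -0.95, "dz": 0.55, "fingers": 0},
    {"ax": 0, "ay": 0, "az": 0, "dx": 0.1, "dy": -0.95, "dz": 0.55, "fingers": 0},
    {"ax": 0, "ay": 0, "az": 0, "dx": 0.1, "dy": -0.95, "dz": 0.55, "fingers": 0},
    {"ax": 0, "ay": 0, "az": 0, "dx": 0.1, "dy": -0.95, "dz": 0.55, "fingers": 0},
    {"ax": 0, "ay": 0, "az": 0, "dx": 0.1, "dy": -0.95, "dz": 0.55, "fingers": 0},
    {"ax": 0, "ay": 0, "az": 0, "dx": 0.1, "dy": -0.95, "dz": 0.55, "fingers": 0},
    {"ax": 0, "ay": 0, "az": 0, "dx": 0.1, "dy": -0.95, "dz": 0.55, "fingers": 0}
  ]
}}

```text
time_s: 13.18
tcp_pos: [0.4988, -0.02, 0.1966]
ee_rot: [1.817, 2.014, -0.487]
contact_force: [0.4, -0.2, -0.3]
opening: 0.0147
grasp_force: 58.6
```

```bash
python3 -c "
from g import *
rep(status.get_state())"
```

```text
t 13.1833 tcp [ 0.4988 -0.02    0.1966] F [ 0.3541 -0.217  -0.3257] q [-0.8116  0.196   0.4879  1.829   0.4357  1.291  -0.3777]
origin in sleeve [-0.1554  0.0005 -0.0005] tip in sleeve [-0.0554  0.0005 -0.0005] rot still to do (world) [-0.0001 -0.0004  0.0003]
for gauge x -0.12 shift cm [-0.3587  3.0207 -1.8079]
for gauge x -0.1 shift cm [-0.5367  4.7436 -2.8079]
for gauge x 0 shift cm [-1.4269 13.358  -7.8079]
```

Request:
{"method": "move_arm", "body": {
  "increments": [
    {"ax": 0.0868, "ay": 0.0089, "az": 0, "dx": 1.0, "dy": 0, "dz": 0, "fingers": 0},
    {"ax": 0.0868, "ay": 0.0089, "az": 0, "dx": 2.5, "dy": 0.3, "dz": 0, "fingers": 0},
    {"ax": 0.0868, "ay": 0.0089, "az": 0, "dx": 3.0, "dy": 0.3, "dz": 0, "fingers": 0},
    {"ax": 0.0868, "ay": 0.0089, "az": 0, "dx": 3.0, "dy": 0.3, "dz": 0, "fingers": 0},
    {"ax": 0.0868, "ay": 0.0089, "az": 0, "dx": 3.0, "dy": 0.3, "dz": 0, "fingers": 0},
    {"ax": 0.0868, "ay": 0.0089, "az": 0, "dx": 3.0, "dy": 0.3, "dz": -1.0, "fingers": 0},
    {"ax": 0, "ay": 0, "az": 0, "dx": 3.0, "dy": 0.5, "dz": -1.5, "fingers": 0},
    {"ax": 0, "ay": 0, "az": 0, "dx": 1.8, "dy": 0, "dz": -1.5, "fingers": 0}
  ]
}}

```text
time_s: 13.85
tcp_pos: [0.7044, -0.0017, 0.1558]
ee_rot: [2.106, 2.329, 0.002]
contact_force: [-0.5, 1.4, -1.2]
opening: 0.0154
grasp_force: 58.7
```

Request:
{"method": "move_arm", "body": {
  "increments": [
    {"ax": 0, "ay": 0, "az": 0, "dx": 0, "dy": 0, "dz": -2.0, "fingers": 0},
    {"ax": 0, "ay": 0, "az": 0, "dx": 0, "dy": 0, "dz": -2.0, "fingers": 0},
    {"ax": 0, "ay": 0, "az": 0, "dx": 0, "dy": 0, "dz": -2.0, "fingers": 0},
    {"ax": 0, "ay": 0, "az": 0, "dx": 0, "dy": 0, "dz": -1.0, "fingers": 0},
    {"ax": 0, "ay": 0, "az": 0, "dx": 0, "dy": 0, "dz": 0, "fingers": 0},
    {"ax": 0, "ay": 0, "az": 0, "dx": 0, "dy": 0, "dz": 0, "fingers": 0},
    {"ax": 0, "ay": 0, "az": 0, "dx": 0, "dy": 0, "dz": 0, "fingers": 0},
    {"ax": 0, "ay": 0, "az": 0, "dx": 0, "dy": 0, "dz": 0, "fingers": 0}
  ]
}}

```text
time_s: 14.52
tcp_pos: [0.7028, 0.0009, 0.0881]
ee_rot: [2.103, 2.331, 0.003]
contact_force: [-0.3, 0.3, -0.7]
opening: 0.0152
grasp_force: 58.9
```

```bash
python3 - <<'E'
from g import *
p=eyes.get_image("scene"); q=eyes.get_image("top"); s=status.get_state()
M=R.from_rotvec(s["ee_rot"]).as_matrix(); g=s["tcp_pos"]-.019*M[:,2]; print(s["tcp_pos"],"tip model",g+.14*M[:,0],"axis",M[:,0],s["grasp_force"],s["joint_vel"])
for P in(p,q):
    for n in("gauge_tip","card_mark"):
        print(n,[(e["point"],e["confidence"],depth(P,e["point"])) for e in eyes.mark_of(P,n)[:1]])
a=cv2.resize(p["image"][140:260,290:410],None,fx=3.3,fy=3.3);b=cv2.resize(q["image"][130:250,270:390],None,fx=3.3,fy=3.3)
cv2.imwrite("pics/g5.png",np.hstack([a,b]))
E
```

```text
[0.7025 0.001  0.0877] tip model [0.688  0.1402 0.1067] axis [-0.1028  0.9947  0.    ] 58.85880947113037 [-0.0006  0.0047 -0.0032  0.0065  0.0015 -0.0006 -0.0012]
gauge_tip [([341.8, 186.7], 0.61, array([0.7836, 0.2665, 0.0014]))]
card_mark [([338.4, 214.3], 0.82, array([0.6887, 0.1575, 0.0021]))]
gauge_tip [([311.2, 165.6], 0.61, array([0.7059, 0.1457, 0.0045]))]
card_mark [([309.7, 170.9], 0.58, array([0.6872, 0.1514, 0.0034]))]
```

View pics/g5.png

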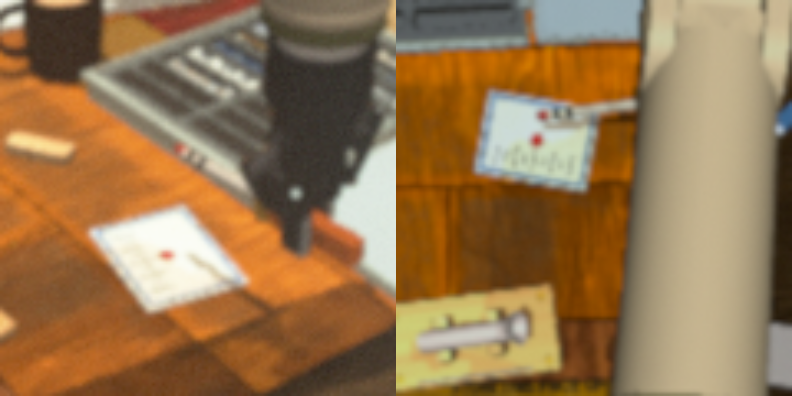

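The rod is level; its tip is at scene px (344,185) and top px (314.5,165), with the dot at (340,217) and (313,172). One numeric check of the offset.

```bash
python3 - <<'E'
from g import *
p=eyes.get_image("scene"); q=eyes.get_image("top"); s=status.get_state()
print("tip",tri(p,(343.9,184.8),q,(314.5,164.9)),"dot",tri(p,(340.3,217),q,(312.7,172.4)),at_z(p,(340.3,217),.003),at_z(q,(312.7,172.4),.003),s["joint_vel"],s["contact_force"],s["time_s"])
E
```

```text
tip (array([0.6862, 0.1319, 0.1136]), np.float64(7.752832946994633e-05)) dot (array([0.6817, 0.1406, 0.0058]), np.float64(0.001257514255214164)) [0.6846 0.1433 0.003 ] [0.6817 0.141  0.003 ] [-0.0005  0.0009  0.0001 -0.0016  0.0022  0.0014 -0.0001] [ 0.4733  0.116  -0.6621] 14.9167
```

```bash
python3 -c "
from station import workorder
print(workorder.finish_job())"
```

```text
the job is handed in; nothing more can be done
None
```

I handed the job in at about 15 s: the rod went down the tube until the collar seated (about 8 N), stayed there 0.7 s and was drawn right out. It is now held level and still about 11 cm above the table, its tip measured within about 1 cm sideways of the red dot.

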